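# Set a damper's click adjuster from fully closed

### The job

The adjuster of the damper clamped in the vice has to be reset. Turn the knob on its top clockwise (seen from above) until it comes up against its closed stop - gently, forcing it bruises the needle seat - then back it off anticlockwise by exactly six clicks, counted by feel, and let go of it. Leave the things lying around the vice where they are.

Things in the scene. Friction and masses are not known exactly. Their poses are not given: they have to be found in the camera images.
- damper: A coilover damper standing upright in a low vice, bolted to the bench: one fixed thing. Origin: on the bench under the damper's axis, z up. The vice is 78 mm high, lies along its x (from -105 to +208 mm) and is 150 mm wide. The spring and its seats are 65 mm across, up to 256 mm; above them a rubber bush, a nut (21 mm across, top at 276 mm) and a 12 mm stem with the knob.
- knob_center (a point): Centre of the adjuster knob: round, fluted, aluminium, 32 mm across, from 300 to 324 mm above the bench, on the damper's vertical axis. Clockwise from above closes it. Getting over a click takes about 0.2 N m, then it springs on into the next and stays; clicks are 15 to 40 degrees apart. It starts 2 to 5 clicks from the closed stop (click zero), which is damaged above 0.6 N m.
- needle (a joint): Needle valve hidden in the damper's rod, driven up by the knob's fine thread as it is turned anticlockwise: 0 at the closed stop, some hundredths of a millimetre a click, far less than the error of this reading. Count by feel at the knob.
- spray_can: Bystander: blue spray can, 58 mm across, 165 mm high, standing on the bench; origin under its centre.
- hook_spanner: Bystander: flat steel hook spanner, 6 mm thick, 225 mm long, lying on the bench along its x; origin on its underside, near the middle.
- spring_perch: Bystander: aluminium ring, 68 mm across, 11 mm high, lying on the bench; origin under its centre.
- socket: Bystander: steel socket, 27 mm across, 38 mm high, standing on the bench; origin under its centre.
- knob_twist (a joint): Give of the knob on its rubber-bushed stem: how far the torque on the knob twists it against the stem. 0 when left alone, negative when it is pushed clockwise, 5 N m per rad. Read to about 0.01 rad.

How it is judged:
On the way:
1. the knob is turned clockwise onto its closed stop (value of joint needle below 1.2e-05 m), for 0.2 s.
At the end, for the whole second after the job is handed in: The needle stands six clicks out from its closed stop (within 0.4 of a click) after having been closed, the knob is let go, and the four loose things are within 20 mm of where they lay (value of joint needle between 0.00035 and 0.0004 m and distance of each of spray_can, hook_spanner, spring_perch, socket from where it was at the start of the episode below 0.02 m); the robot touches nothing.
It fails at once if the knob is forced against its closed stop (more than 0.6 N m) (value of joint knob_twist below -0.12 rad).
It fails at once if a thing lying around the vice is pushed about (distance of any of spray_can, hook_spanner, spring_perch, socket from where it was at the start of the episode above 0.02 m).
It also fails if it takes over 72 s, if anything falls off the work surface, if the arm or the gripper's body presses on something with over 40 N, if the wrist force passes 120 N, or if a joint passes its speed limit or range.

### The arm

A 6-joint arm with a two-finger parallel gripper is mounted at the origin on the work surface. World frame = base frame: x ahead of the robot, y to its left, z up, the work surface at z = 0. Lengths are in m, angles in rad, forces in N, time in s.
With the tool pointing down it reaches from about 0.225 to 0.875 m from the base axis. Payload 3.4 kg.
Tool frame: the origin (TCP) lies at the very end of the fingers, on their centre line; the grasp point (between the pads) lies 19 mm behind it; z points along the fingers, y is the direction in which the jaws open and shut (so a half turn about z gives the same grasp; the last joint's range is limited). The gripper opens to 85 mm and grips with 20 to 120 N. Pads are 22 mm wide; open, the fingers measure 114 mm over their backs; the gripper's body (76 mm by 85 mm) begins 54 mm behind the grasp point. The pads swing forward as they close: fully open they stand 13 mm farther back than shut.
Start: joints at [1.095, 0.276, 1.505, -0, 1.361, -0.121], TCP at [0.2, 0.539, 0.231] pointing down, gripper open.
Joint ranges: [-2.89, 2.89], [-0.75, 2.08], [0.22, 2.7], [-1.18, 4.32], [0.11, 2.71], [-2.7, 2.7]. Speed limits (rad/s): [2.57, 2.57, 3.14, 3.14, 3.14, 3.14].

### API

Orientations are given as a unit quaternion [x, y, z, w].
In Python, from station import manip gives the robot as it stands.
- The arm moves only by the tool carry_out, never from a script. Its argument "moves" is a list of rows, each a list of 7 numbers: the finger opening in mm, from 0 to 85.4, then the shift along the tool's x, y, z in mm, then the turn, a rotation vector about the tool's x, y, z in rad. In form: [[grip, tx, ty, tz, wx, wy, wz], ...]. A call has 1 to 5 rows; each row is the pose to reach, as a shift and turn from the pose commanded when the call began, along the tool's axes at that moment; what a row does not reach only later rows make up. A row lasts 1/12 s, in which the tool goes at most 41.7 mm and 7.16 degrees, less where a joint would pass 70% of its speed; a pose out of reach is approached as far as the arm can. A call with a gripper value outside its range is refused whole. The fingers move at their own pace and stop on an object; "newtons" is the grip in N (left out, the last holds). Time passes only in rows, so rows that repeat a pose let the fingers close. It gives the time, the measured TCP pose, the force and the opening at its end, in the units of the state.
- manip.get_state(): the state, without advancing time (a new reading comes with each control period).
- manip.grab_frame(name): name is "scene" or "top" or "wrist"; returns a dict with "frame" (400x640x3 uint8, red, green, blue), "intrinsics" (3x3 intrinsics, pixels), "R" (3x3) and "t" (3): a world point X has camera coordinates R X + t; the wrist camera has in their place "T_tool_cam" (4x4, takes a point from camera to tool coordinates, whose origin is the TCP and whose axes are the flange's). Camera axes: x right, y down, z forward; pixel columns grow to the right and rows downward; lengths in m; the calibration is good to about 2 mm. A picture is of the moment at which its call begins: read the wrist's pose just before it. There is no depth.
- manip.finish_job(): hands the job in, once; it reports no verdict.
The state is a dict: "clock": time; "joint_pos": joint angles; "dq": joint speeds; "joint_efforts": joint torques, N m; "eef_pos": TCP position; "ee_rot": TCP orientation; "ft_force": force on the tool from outside, world axes, zero at the start; "wrist_torque": the same for the moment, N m; "grip_width": finger opening in m.
Only numpy, scipy, OpenCV 4.12 (cv2) and the standard library are available. Lean on these libraries where they do the work, as an engineer would, in place of code of your own. Each camera call takes 0.05 s, during which the arm holds its last target. There are 200 camera calls.

## Working session

There is one attempt and no reset: what is moved stays moved. The work goes in short steps, Python scripts to look and compute and a tool call to move; the robot and the scene stay as the last step left them, time stands still between calls to the robot, and variables do not carry over. Pictures are saved under pics/ and viewed, about 8 in all and at most 12, crops included, and the job is handed in when it is done.

Besides the shell and the picture viewer there is one more tool, called after ">>>" by a JSON object that holds its "fn" and its "kwargs". carry_out: Moves the arm, as the interface text tells. Its arguments: {"type":"object","properties":{"moves":{"type":"array"},"newtons":{"type":"number"}},"required":["moves"]}

```bash
mkdir -p pics; ls
python3 - <<'E'
from station import manip
import cv2,numpy as np
s=manip.get_state();print(s)
for n in("scene","top"):
    f=manip.grab_frame(n);cv2.imwrite(f"pics/{n}0.png",f["frame"][:,:,::-1])
    np.savez(f"pics/{n}0.npz",**{k:f[k] for k in("intrinsics","R","t")});print(n,f["intrinsics"],f["R"],f["t"])
E
```

```text
pics
{'clock': 0.0, 'joint_pos': array([ 1.09498689e+00,  2.76607323e-01,  1.50618497e+00,  3.30839005e-06,
        1.36066437e+00, -1.20992861e-01]), 'dq': array([-0.00074945, -0.00065927, -0.0022148 ,  0.00199622,  0.00023536,
        0.00086426]), 'joint_efforts': array([ 1.72581236e-03, -4.16795218e+01, -2.45811456e+01,  1.38052551e-04,
        1.11751427e-02, -1.01305068e-05]), 'eef_pos': array([0.19951607, 0.538699  , 0.23041201]), 'ee_rot': array([ 1.76479398e-01,  9.84303893e-01, -8.90341383e-04, -2.75548164e-04]), 'ft_force': array([-0.334245  ,  0.94825461, -0.07951845]), 'wrist_torque': array([-0.02615722,  0.03796472,  0.02879987]), 'grip_width': 0.08543870966445673}
scene [[421.87954738   0.         319.78375204]
 [  0.         421.87954738 197.56655873]
 [  0.           0.           1.        ]] [[ 0.83822863  0.54528854  0.00575896]
 [ 0.4347028  -0.66178314 -0.61079993]
 [-0.32925102  0.51449343 -0.79176403]] [-0.48317208 -0.05689107  1.18670955]
top [[452.57593431   0.         318.71347088]
 [  0.         452.57593431 205.03857423]
 [  0.           0.           1.        ]] [[ 0.00620185 -0.99989416  0.01316111]
 [-0.98097712 -0.00863713 -0.19393115]
 [ 0.1940243  -0.01170802 -0.98092686]] [0.07965952 0.57147876 1.15632112]
```

View pics/scene0.png

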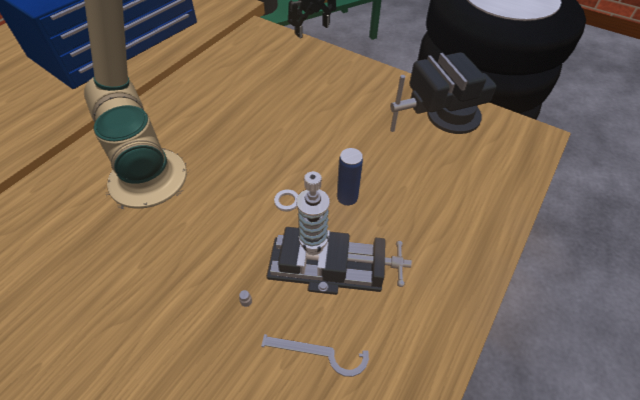

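View pics/top0.png

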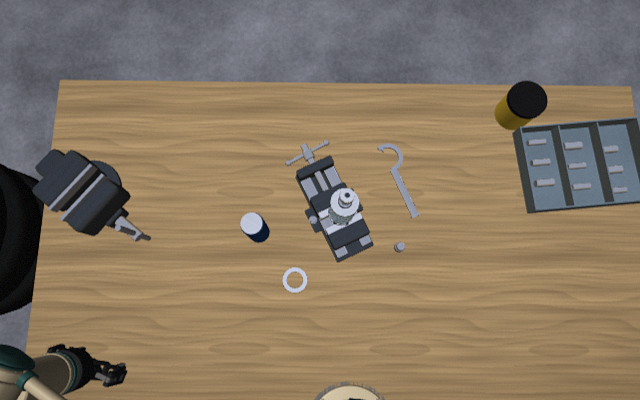

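The scene view has the knob's top at about (313,177). The top view has it at about (348,197), with the spray can left of the vice, the ring nearer the robot, and the socket and spanner to the right.

```bash
cat > h.py <<'E'
import numpy as np,cv2
def onplane(K,R,t,uv,z):
    d=R.T@np.linalg.solve(K,[*uv,1.]);c=-R.T@t
    return c+d*(z-c[2])/d[2]
E
python3 - <<'E'
from h import *
for n,uv in(("scene",(313,177)),("top",(348,196))):
    c=np.load(f"pics/{n}0.npz");print(n,onplane(c["intrinsics"],c["R"],c["t"],uv,.324))
c=np.load("pics/top0.npz")
for n,uv,z in(("can",(251,219),.165),("ring",(295,280),.011),("socket",(399,244),.038),("vice end",(309,146),.05)):
    print(n,onplane(c["intrinsics"],c["R"],c["t"],uv,z))
a=cv2.imread("pics/scene0.png")[150:230,270:370];b=cv2.imread("pics/top0.png")[160:240,300:400]
cv2.imwrite("pics/crop.png",np.hstack([cv2.resize(x,None,fx=4,fy=4,interpolation=2) for x in(a,b)]))
E
```

```text
scene [0.54176119 0.02727354 0.324     ]
top [0.53746482 0.02627155 0.324     ]
can [0.513441   0.24830192 0.165     ]
ring [0.37372992 0.14586949 0.011     ]
socket [ 0.46986906 -0.13190464  0.038     ]
vice end [0.73779994 0.11171448 0.05      ]
```

View pics/crop.png

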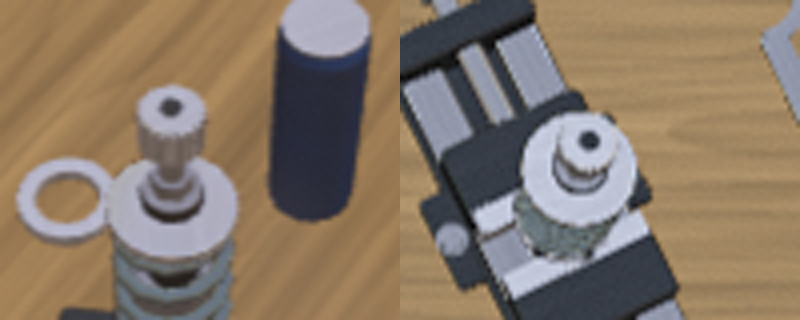

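Both views put the knob axis near (0.540, 0.027) and agree to about 4 mm, at the expected height. Next I work out the approach above it.

```bash
cat >> h.py <<'E'
from scipy.spatial.transform import Rotation as Ro
def plan(p,yaw):
    """shift/turn (tool axes) to TCP p, pointing down, tool y at world angle yaw"""
    from station import manip
    s=manip.get_state();R0=Ro.from_quat(s["ee_rot"])
    y=np.array([np.cos(yaw),np.sin(yaw),0]);z=np.array([0,0,-1.])
    R1=Ro.from_matrix(np.c_[np.cross(y,z),y,z])
    print("t mm",np.round(1e3*R0.inv().apply(np.array(p)-s["eef_pos"]),1),"w",np.round((R0.inv()*R1).as_rotvec(),4),
      "j6",s["joint_pos"][5],"w/torque",np.round(s["wrist_torque"],3),"f",np.round(s["ft_force"],1),"pos",s["eef_pos"].round(4))
E
python3 -c "
from h import *
for n,uv in(('scene',(312.9,176.3)),('top',(347,195))):
    c=np.load(f'pics/{n}0.npz');print(n,onplane(c['intrinsics'],c['R'],c['t'],uv,.324))
plan([.2,.539,.43],1.216)
plan([.54,.027,.43],1.70)"
```

```text
scene [0.54068508 0.02856437 0.324     ]
top [0.53957815 0.02834323 0.324     ]
t mm [-3.000e-01  1.000e-01 -1.995e+02] w [-0.0017 -0.0002  0.    ] j6 -0.12101190597432765 w/torque [-0.044 -0.018  0.025] f [ 0.5 -0.8 -0.2] pos [0.1995 0.5388 0.2305]
t mm [-497. -362. -199.] w [-0.0016 -0.0006 -0.484 ] j6 -0.12101190597432765 w/torque [-0.044 -0.018  0.025] f [ 0.5 -0.8 -0.2] pos [0.1995 0.5388 0.2305]
```

>>> {"fn": "carry_out", "kwargs": {"moves": [[85,0,0,-40,0,0,0],[85,0,0,-80,0,0,0],[85,-20,-15,-120,0,0,0],[85,-45,-35,-160,0,0,0],[85,-70,-55,-195,0,0,0]]}}

```text
clock: 0.52
eef_pos: [0.2391, 0.4746, 0.4121]
ee_rot: [0.176, 0.984, 0.0, -0.0]
ft_force: [1.0, 0.1, 0.5]
grip_width: 0.085
```

>>> {"fn": "carry_out", "kwargs": {"moves": [[85,-33,-24,0,0,0,0],[85,-66,-48,0,0,0,0],[85,-99,-72,0,0,0,0],[85,-132,-96,0,0,0,0],[85,-165,-120,0,0,0,0]]}}

```text
clock: 0.93
eef_pos: [0.3526, 0.3034, 0.4105]
ee_rot: [0.176, 0.984, -0.0, -0.0]
ft_force: [0.8, 0.7, 0.6]
grip_width: 0.0846
```

>>> {"fn": "carry_out", "kwargs": {"moves": [[85,-33,-24,0,0,0,0],[85,-66,-48,0,0,0,0],[85,-99,-72,0,0,0,0],[85,-132,-96,0,0,0,0],[85,-165,-120,0,0,0,0]]}}

```text
clock: 1.35
eef_pos: [0.4657, 0.1335, 0.4105]
ee_rot: [0.177, 0.984, 0.0, -0.0]
ft_force: [1.2, 0.9, 0.4]
grip_width: 0.085
```

```bash
python3 -c "
from h import *
plan([.54,.028,.43],1.70)"
```

```text
t mm [-106.3  -73.1  -19.5] w [ 2.000e-04 -4.000e-04 -4.841e-01] j6 -1.080664110072995 w/torque [ 0.045 -0.029  0.059] f [1.2 0.9 0.4] pos [0.4657 0.1335 0.4105]
```

>>> {"fn": "carry_out", "kwargs": {"moves": [[85,-30,-20,0,0,0,-0.1],[85,-60,-40,0,0,0,-0.2],[85,-85,-58,0,0,0,-0.3],[85,-106,-73,0,0,0,-0.4],[85,-106,-73,0,0,0,-0.484]]}}

```text
clock: 1.77
eef_pos: [0.542, 0.0257, 0.4088]
ee_rot: [-0.064, 0.998, -0.001, -0.001]
ft_force: [-0.4, 0.7, 0.1]
grip_width: 0.0851
```

```bash
python3 -c "
from h import *
from station import manip
s=manip.get_state();f=manip.grab_frame('wrist')
cv2.imwrite('pics/w1.png',f['frame'][:,:,::-1])
np.savez('pics/w1.npz',K=f['intrinsics'],T=f['T_tool_cam'],p=s['eef_pos'],q=s['ee_rot']);print(f['T_tool_cam'],f['intrinsics'][0])
plan([.54,.028,.293],1.70)"
```

```text
[[ 7.97046471e-04 -9.50059907e-01 -3.12066560e-01  7.96816714e-02]
 [ 9.99999238e-01  4.62952848e-04  1.14466902e-03 -2.05957102e-03]
 [-9.43032041e-04 -3.12067234e-01  9.50059552e-01 -1.41757805e-01]
 [ 0.00000000e+00  0.00000000e+00  0.00000000e+00  1.00000000e+00]] [350.11231645   0.         324.5117685 ]
t mm [  0.2   0.3 116.1] w [-0.     -0.0024  0.0029] j6 -1.7800128746425394 w/torque [-0.007 -0.031  0.002] f [0.4 0.1 0.1] pos [0.5406 0.0277 0.4091]
```

View pics/w1.png

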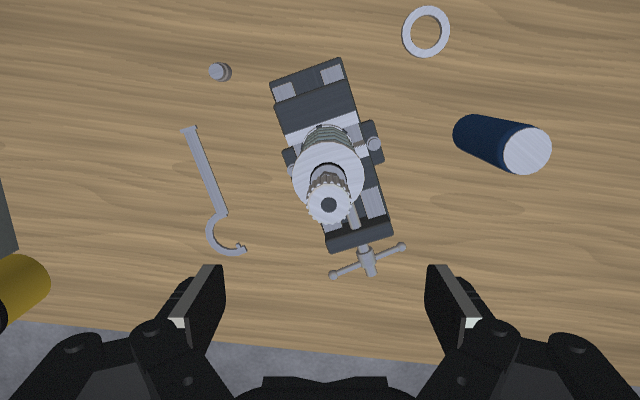

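The wrist view shows the knob top at about (328.5, 204), roughly centred between the open jaws, with nothing else near them.

```bash
python3 -c "
from h import *
d=np.load('pics/w1.npz');Rt=Ro.from_quat(d['q']).as_matrix()
for p in (d['p'],np.array([.5406,.0277,.4091])):
  Rw=Rt@d['T'][:3,:3];c=p+Rt@d['T'][:3,3]
  print(onplane(d['K'],Rw.T,-Rw.T@c,(328.5,204),.324))
plan([.54,.028,.293],1.70)"
```

```text
[0.54054469 0.0262592  0.324     ]
[0.53930043 0.02829592 0.324     ]
t mm [  0.2   0.3 116.1] w [-0.     -0.0024  0.0029] j6 -1.7800128746425394 w/torque [-0.007 -0.031  0.002] f [0.4 0.1 0.1] pos [0.5406 0.0277 0.4091]
```

>>> {"fn": "carry_out", "kwargs": {"moves": [[60,0,0,30,0,0,0],[60,0,0,60,0,0,0],[60,0,0,85,0,0,0],[60,0,0,105,0,0,0],[60,0.5,0,116,0,0,0]]}}

```text
clock: 2.23
eef_pos: [0.5368, 0.0308, 0.2916]
ee_rot: [-0.064, 0.998, 0.001, -0.003]
ft_force: [0.8, 0.6, -0.2]
grip_width: 0.0599
```

>>> {"fn": "carry_out", "kwargs": {"moves": [[45,0,0,0,0,0,0],[38,0,0,0,0,0,0],[34,0,0,0,0,0,0],[28,0,0,0,0,0,0],[28,0,0,0,0,0,0]], "newtons": 25}}

```text
clock: 2.65
eef_pos: [0.5391, 0.0279, 0.2959]
ee_rot: [-0.064, 0.998, -0.002, 0.001]
ft_force: [-0.6, -6.6, -1.4]
grip_width: 0.0315
```

```bash
python3 -c "
from h import *
plan([.54,.028,.293],1.70)
from station import manip
s=manip.get_state();print(s['joint_pos'],s['grip_width'])
f=manip.grab_frame('wrist');cv2.imwrite('pics/w2.png',f['frame'][:,:,::-1])"
```

```text
t mm [-0.9  0.   2.9] w [-0.0048  0.0009 -0.0011] j6 -1.7726830907402797 w/torque [-0.856  0.07  -0.017] f [-0.6 -6.6 -1.4] pos [0.5391 0.0279 0.2959]
[-0.07411784  0.19200612  1.46048177 -0.00458547  1.48729658 -1.77268309] 0.0315492998507053
```

>>> {"fn": "carry_out", "kwargs": {"moves": [[28,0,-1,0,0,0,0],[28,0,-1,0,0,0,0.03],[28,0,-1,0,0,0,0.05],[28,0,-1,0,0,0,0.05]]}}

```text
clock: 3.03
eef_pos: [0.5391, 0.028, 0.2958]
ee_rot: [-0.039, 0.999, -0.001, 0.001]
ft_force: [-1.8, -5.9, 1.1]
grip_width: 0.0312
```

```bash
cat >> h.py <<'E'
def rep():
    from station import manip
    s=manip.get_state();R=Ro.from_quat(s["ee_rot"]);q=s["ee_rot"]
    print("t%.2f"%s["clock"],"cwdeg %.2f"%np.degrees(1.70-(2*np.arctan2(q[1],q[0])-np.pi/2)),"j6 %.3f"%s["joint_pos"][5],"tq",np.round(s["wrist_torque"],3),"f",np.round(s["ft_force"],1),
     "pos",(1e3*s["eef_pos"]).round(1),"g %.4f"%s["grip_width"],"e6 %.3f"%s["joint_efforts"][5])
E
python3 -c "
from h import *
rep()"
```

```text
t3.03 cwdeg 2.92 j6 -1.724 tq [-0.742  0.268  0.04 ] f [-1.8 -5.9  1.1] pos [539.1  28.  295.8] g 0.0312 e6 0.196
```

>>> {"fn": "carry_out", "kwargs": {"moves": [[28,0,0,0,0,0,0.03],[28,0,0,0,0,0,0.05],[28,0,0,0,0,0,0.05]]}}

```text
clock: 3.28
eef_pos: [0.5391, 0.028, 0.2958]
ee_rot: [-0.014, 1.0, -0.001, 0.001]
ft_force: [-1.5, -4.5, 1.6]
grip_width: 0.0314
```

```bash
python3 -c "
from h import *
rep()"
```

```text
t3.28 cwdeg 5.76 j6 -1.675 tq [-0.744  0.176  0.125] f [-1.5 -4.5  1.6] pos [539.1  28.  295.8] g 0.0314 e6 0.237
```

>>> {"fn": "carry_out", "kwargs": {"moves": [[28,0,0,0,0,0,0.03],[28,0,0,0,0,0,0.05],[28,0,0,0,0,0,0.05]]}}

```text
clock: 3.53
eef_pos: [0.5391, 0.0282, 0.2958]
ee_rot: [0.011, 1.0, -0.001, 0.001]
ft_force: [-2.5, -4.4, 1.5]
grip_width: 0.0311
```

```bash
python3 -c "
from h import *
rep()"
```

```text
t3.53 cwdeg 8.61 j6 -1.625 tq [-0.823  0.217  0.14 ] f [-2.5 -4.4  1.5] pos [539.1  28.2 295.8] g 0.0311 e6 0.287
```

>>> {"fn": "carry_out", "kwargs": {"moves": [[28,0,0,0,0,0,0.03],[28,0,0,0,0,0,0.06],[28,0,0,0,0,0,0.06]]}}

```text
clock: 3.78
eef_pos: [0.5391, 0.0283, 0.2958]
ee_rot: [0.04, 0.999, -0.001, 0.001]
ft_force: [-1.1, -5.0, 2.0]
grip_width: 0.0316
```

```bash
python3 -c "
from h import *
rep()"
```

```text
t3.78 cwdeg 12.04 j6 -1.565 tq [-0.822  0.269  0.209] f [-1.1 -5.   2. ] pos [539.1  28.3 295.8] g 0.0316 e6 0.408
```

>>> {"fn": "carry_out", "kwargs": {"moves": [[28,0,0,0,0,0,0.03],[28,0,0,0,0,0,0.06],[28,0,0,0,0,0,0.06]]}}

```text
clock: 4.03
eef_pos: [0.5392, 0.0282, 0.2958]
ee_rot: [0.071, 0.997, -0.001, 0.001]
ft_force: [-1.5, -5.5, 2.1]
grip_width: 0.0313
```

```bash
python3 -c "
from h import *
rep()"
```

```text
t4.03 cwdeg 15.52 j6 -1.504 tq [-0.787  0.252 -0.125] f [-1.5 -5.5  2.1] pos [539.2  28.2 295.8] g 0.0313 e6 0.013
```

>>> {"fn": "carry_out", "kwargs": {"moves": [[28,0,0,0,0,0,0.03],[28,0,0,0,0,0,0.06],[28,0,0,0,0,0,0.06]]}}

```text
clock: 4.28
eef_pos: [0.5392, 0.0283, 0.2958]
ee_rot: [0.101, 0.995, -0.001, 0.001]
ft_force: [-1.3, -4.4, 2.7]
grip_width: 0.0312
```

```bash
python3 -c "
from h import *
rep()"
```

```text
t4.28 cwdeg 18.96 j6 -1.444 tq [-0.71   0.197 -0.116] f [-1.3 -4.4  2.7] pos [539.2  28.3 295.8] g 0.0312 e6 0.106
```

>>> {"fn": "carry_out", "kwargs": {"moves": [[28,0,0,0,0,0,0.03],[28,0,0,0,0,0,0.06],[28,0,0,0,0,0,0.06]]}}

```text
clock: 4.53
eef_pos: [0.5392, 0.0284, 0.2958]
ee_rot: [0.13, 0.991, -0.001, 0.001]
ft_force: [-1.3, -4.6, 3.3]
grip_width: 0.031
```

```bash
python3 -c "
from h import *
rep()"
```

```text
t4.53 cwdeg 22.37 j6 -1.385 tq [-0.763  0.237 -0.002] f [-1.3 -4.6  3.3] pos [539.2  28.4 295.8] g 0.0310 e6 0.181
```

>>> {"fn": "carry_out", "kwargs": {"moves": [[28,0,0,0,0,0,0.06],[28,0,0,0,0,0,0.12],[28,0,0,0,0,0,0.17],[28,0,0,0,0,0,0.17]]}}

```text
clock: 4.87
eef_pos: [0.5392, 0.0287, 0.2958]
ee_rot: [0.214, 0.977, -0.0, 0.001]
ft_force: [-1.7, -4.7, 3.6]
grip_width: 0.0312
```

```bash
python3 -c "
from h import *
rep()"
```

```text
t4.87 cwdeg 32.06 j6 -1.216 tq [-0.74   0.246  0.177] f [-1.7 -4.7  3.6] pos [539.2  28.7 295.8] g 0.0312 e6 0.557
```

>>> {"fn": "carry_out", "kwargs": {"moves": [[28,0,0,0,0,0,0.02],[28,0,0,0,0,0,0.03],[28,0,0,0,0,0,0.03]]}}

```text
clock: 5.12
eef_pos: [0.5393, 0.0287, 0.2958]
ee_rot: [0.228, 0.974, -0.0, 0.001]
ft_force: [-1.2, -4.9, 5.5]
grip_width: 0.031
```

```bash
python3 -c "
from h import *
rep()"
```

```text
t5.12 cwdeg 33.77 j6 -1.186 tq [-0.838  0.357  0.296] f [-1.2 -4.9  5.5] pos [539.3  28.7 295.8] g 0.0310 e6 0.292
```

>>> {"fn": "carry_out", "kwargs": {"moves": [[28,0,0,0,0,0,0.02],[28,0,0,0,0,0,0.03],[28,0,0,0,0,0,0.03]]}}

```text
clock: 5.37
eef_pos: [0.5393, 0.0288, 0.2957]
ee_rot: [0.243, 0.97, -0.0, 0.001]
ft_force: [-1.3, -4.6, 5.7]
grip_width: 0.0315
```

```bash
python3 -c "
from h import *
rep()"
```

```text
t5.37 cwdeg 35.48 j6 -1.156 tq [-0.786  0.313  0.239] f [-1.3 -4.6  5.7] pos [539.3  28.8 295.7] g 0.0315 e6 0.317
```

>>> {"fn": "carry_out", "kwargs": {"moves": [[28,0,0,0,0,0,0.02],[28,0,0,0,0,0,0.03],[28,0,0,0,0,0,0.03]]}}

```text
clock: 5.62
eef_pos: [0.5393, 0.0288, 0.2957]
ee_rot: [0.257, 0.966, -0.0, 0.001]
ft_force: [-2.1, -4.6, 5.7]
grip_width: 0.0311
```

```bash
python3 -c "
from h import *
rep()"
```

```text
t5.62 cwdeg 37.20 j6 -1.126 tq [-0.812  0.27   0.228] f [-2.1 -4.6  5.7] pos [539.3  28.8 295.7] g 0.0311 e6 0.328
```

>>> {"fn": "carry_out", "kwargs": {"moves": [[28,0,0,0,0,0,0],[28,0,0,0,0,0,0],[28,0,0,0,0,0,0.02],[28,0,0,0,0,0,0.03],[28,0,0,0,0,0,0.03]], "newtons": 35}}

```text
clock: 6.03
eef_pos: [0.5394, 0.0287, 0.2958]
ee_rot: [0.272, 0.962, -0.0, 0.001]
ft_force: [-1.5, -4.5, 3.6]
grip_width: 0.0309
```

```bash
python3 -c "
from h import *
rep()"
```

```text
t6.03 cwdeg 38.99 j6 -1.095 tq [-0.72   0.221 -0.128] f [-1.5 -4.5  3.6] pos [539.4  28.7 295.8] g 0.0309 e6 -0.067
```

>>> {"fn": "carry_out", "kwargs": {"moves": [[28,0,0,0,0,0,0.02],[28,0,0,0,0,0,0.03],[28,0,0,0,0,0,0.03]]}}

```text
clock: 6.28
eef_pos: [0.5394, 0.0287, 0.2958]
ee_rot: [0.287, 0.958, -0.0, 0.001]
ft_force: [-2.7, -5.5, 3.5]
grip_width: 0.031
```

```bash
python3 -c "
from h import *
rep()"
```

```text
t6.28 cwdeg 40.71 j6 -1.065 tq [-0.674  0.382 -0.133] f [-2.7 -5.5  3.5] pos [539.4  28.7 295.8] g 0.0310 e6 -0.041
```

>>> {"fn": "carry_out", "kwargs": {"moves": [[28,0,0,0,0,0,0.03],[28,0,0,0,0,0,0.06],[28,0,0,0,0,0,0.09],[28,0,0,0,0,0,0.09]]}}

```text
clock: 6.62
eef_pos: [0.5394, 0.0289, 0.2958]
ee_rot: [0.329, 0.944, 0.0, 0.001]
ft_force: [-1.3, -4.6, 5.8]
grip_width: 0.0311
```

```bash
python3 -c "
from h import *
rep()"
```

```text
t6.62 cwdeg 45.88 j6 -0.975 tq [-0.721  0.242 -0.017] f [-1.3 -4.6  5.8] pos [539.4  28.9 295.8] g 0.0311 e6 0.203
```

>>> {"fn": "carry_out", "kwargs": {"moves": [[28,0,0,0,0,0,0.03],[28,0,0,0,0,0,0.06],[28,0,0,0,0,0,0.06]]}}

```text
clock: 6.87
eef_pos: [0.5395, 0.0289, 0.2958]
ee_rot: [0.357, 0.934, 0.0, 0.001]
ft_force: [-1.6, -5.1, 5.5]
grip_width: 0.0311
```

```bash
python3 -c "
from h import *
rep()"
```

```text
t6.87 cwdeg 49.27 j6 -0.915 tq [-0.689  0.291  0.344] f [-1.6 -5.1  5.5] pos [539.5  28.9 295.8] g 0.0311 e6 0.473
```

>>> {"fn": "carry_out", "kwargs": {"moves": [[28,0,0,0,0,0,0],[28,0,0,0,0,0,0],[28,0,0,0,0,0,0],[28,0,0,0,0,0,0]]}}

```text
clock: 7.2
eef_pos: [0.5395, 0.0289, 0.2958]
ee_rot: [0.357, 0.934, 0.0, 0.001]
ft_force: [-1.4, -4.9, 6.3]
grip_width: 0.031
```

```bash
python3 -c "
from h import *
rep()"
```

```text
t7.20 cwdeg 49.21 j6 -0.916 tq [-0.677  0.179  0.311] f [-1.4 -4.9  6.3] pos [539.5  28.9 295.8] g 0.0310 e6 0.275
```

The torque climbs at the stem's own stiffness, well above click level, and holds at 0.31 N m: that is the closed stop. Joint 6 has too little range for six clicks from here, so I unload, open, turn the hand clockwise and regrip.

>>> {"fn": "carry_out", "kwargs": {"moves": [[28,0,0,0,0,0,-0.03],[28,0,0,0,0,0,-0.055],[40,0,0,0,0,0,-0.055],[45,0,0,0,0,0,-0.055],[45,0,0,0,0,0,-0.055]]}}

```text
clock: 7.62
eef_pos: [0.539, 0.0302, 0.2943]
ee_rot: [0.332, 0.943, 0.001, -0.0]
ft_force: [-0.0, 1.2, -0.8]
grip_width: 0.0451
```

>>> {"fn": "carry_out", "kwargs": {"moves": [[48,0,0,0,0,0,0],[48,0,0,0,0,0,0.11],[48,0,0,0,0,0,0.22],[48,0,0,0,0,0,0.33],[48,0,0,0,0,0,0.44]]}}

```text
clock: 8.03
eef_pos: [0.539, 0.0296, 0.2944]
ee_rot: [0.532, 0.847, 0.0, -0.0]
ft_force: [-0.2, -0.9, -1.1]
grip_width: 0.048
```

>>> {"fn": "carry_out", "kwargs": {"moves": [[48,0,0,0,0,0,0.11],[48,0,0,0,0,0,0.22],[48,0,0,0,0,0,0.33],[48,0,0,0,0,0,0.44],[48,0,0,0,0,0,0.56]]}}

```text
clock: 8.45
eef_pos: [0.539, 0.0296, 0.2944]
ee_rot: [0.745, 0.667, 0.0, -0.001]
ft_force: [-0.6, 0.6, 0.1]
grip_width: 0.048
```

```bash
python3 -c "
from h import *
rep();plan([.5395,.0283,.294],1.7-np.radians(103))"
```

```text
t8.45 cwdeg 103.74 j6 0.036 tq [-0.001 -0.051  0.039] f [-0.6  0.6  0.1] pos [539.   29.6 294.4] g 0.0480 e6 -1.249
t mm [-1.2  0.6  0.4] w [-0.0004 -0.0011 -0.0129] j6 0.035669312731264585 w/torque [-0.001 -0.051  0.039] f [-0.6  0.6  0.1] pos [0.539  0.0296 0.2944]
```

>>> {"fn": "carry_out", "kwargs": {"moves": [[40,-1.2,0.6,0,0,0,0],[34,-1.2,0.6,0,0,0,0],[28,-1.2,0.6,0,0,0,0],[28,-1.2,0.6,0,0,0,0],[28,-1.2,0.6,0,0,0,0]], "newtons": 70}}

```text
clock: 8.87
eef_pos: [0.5404, 0.0278, 0.295]
ee_rot: [0.743, 0.669, 0.001, 0.001]
ft_force: [3.3, 0.1, 1.0]
grip_width: 0.0303
```

```bash
python3 -c "
from h import *
rep()"
```

```text
t8.87 cwdeg 103.36 j6 0.026 tq [ 0.017 -0.466  0.001] f [3.3 0.1 1. ] pos [540.4  27.8 295. ] g 0.0303 e6 -0.001
```

>>> {"fn": "carry_out", "kwargs": {"moves": [[28,0,0,0,0,0,-0.05],[28,0,0,0,0,0,-0.1],[28,0,0,0,0,0,-0.15],[28,0,0,0,0,0,-0.15]]}}

```text
clock: 9.2
eef_pos: [0.5404, 0.0278, 0.2949]
ee_rot: [0.691, 0.723, 0.001, 0.001]
ft_force: [3.4, 0.1, 1.3]
grip_width: 0.0299
```

```bash
python3 -c "
from h import *
rep()"
```

```text
t9.20 cwdeg 94.75 j6 -0.124 tq [ 0.021 -0.527 -0.075] f [3.4 0.1 1.3] pos [540.4  27.8 294.9] g 0.0299 e6 -0.461
```

>>> {"fn": "carry_out", "kwargs": {"moves": [[28,0,0,0,0,0,-0.03],[28,0,0,0,0,0,-0.06],[28,0,0,0,0,0,-0.06]]}}

```text
clock: 9.45
eef_pos: [0.5404, 0.0277, 0.295]
ee_rot: [0.669, 0.743, 0.001, 0.001]
ft_force: [3.7, -0.1, 1.1]
grip_width: 0.0302
```

```bash
python3 -c "
from h import *
rep()"
```

```text
t9.45 cwdeg 91.44 j6 -0.182 tq [ 0.015 -0.695 -0.299] f [ 3.7 -0.1  1.1] pos [540.4  27.7 295. ] g 0.0302 e6 -0.474
```

>>> {"fn": "carry_out", "kwargs": {"moves": [[28,0,0,0,0,0,-0.03],[28,0,0,0,0,0,-0.06],[28,0,0,0,0,0,-0.06]]}}

```text
clock: 9.7
eef_pos: [0.5404, 0.0279, 0.2949]
ee_rot: [0.647, 0.763, 0.001, 0.001]
ft_force: [5.2, 1.3, 2.1]
grip_width: 0.0302
```

```bash
python3 -c "
from h import *
rep()"
```

```text
t9.70 cwdeg 87.97 j6 -0.242 tq [ 0.139 -0.648  0.046] f [5.2 1.3 2.1] pos [540.4  27.9 294.9] g 0.0302 e6 -0.151
```

First click passed between 12 and 15.4°. I keep sampling every ~3.4° and counting.

>>> {"fn": "carry_out", "kwargs": {"moves": [[28,0,0,0,0,0,-0.03],[28,0,0,0,0,0,-0.06],[28,0,0,0,0,0,-0.06]]}}

```text
clock: 9.95
eef_pos: [0.5403, 0.0279, 0.295]
ee_rot: [0.624, 0.782, 0.001, 0.001]
ft_force: [4.9, 0.8, 1.9]
grip_width: 0.0299
```

```bash
python3 -c "
from h import *
rep()"
```

```text
t9.95 cwdeg 84.55 j6 -0.302 tq [ 0.081 -0.917  0.077] f [4.9 0.8 1.9] pos [540.3  27.9 295. ] g 0.0299 e6 -0.132
```

>>> {"fn": "carry_out", "kwargs": {"moves": [[28,0,0,0,0,0,-0.03],[28,0,0,0,0,0,-0.06],[28,0,0,0,0,0,-0.06]]}}

```text
clock: 10.2
eef_pos: [0.5404, 0.0278, 0.295]
ee_rot: [0.6, 0.8, 0.001, 0.001]
ft_force: [5.4, 0.6, 0.8]
grip_width: 0.0303
```

```bash
python3 -c "
from h import *
rep()"
```

```text
t10.20 cwdeg 81.14 j6 -0.361 tq [ 0.024 -0.765  0.014] f [5.4 0.6 0.8] pos [540.4  27.8 295. ] g 0.0303 e6 -0.196
```

>>> {"fn": "carry_out", "kwargs": {"moves": [[28,0,0,0,0,0,-0.03],[28,0,0,0,0,0,-0.06],[28,0,0,0,0,0,-0.06]]}}

```text
clock: 10.45
eef_pos: [0.5404, 0.0278, 0.295]
ee_rot: [0.576, 0.818, 0.001, 0.001]
ft_force: [6.0, 0.3, 1.2]
grip_width: 0.0302
```

```bash
python3 -c "
from h import *
rep()"
```

```text
t10.45 cwdeg 77.71 j6 -0.421 tq [ 0.065 -0.835 -0.045] f [6.  0.3 1.2] pos [540.4  27.8 295. ] g 0.0302 e6 -0.275
```

>>> {"fn": "carry_out", "kwargs": {"moves": [[28,0,0,0,0,0,-0.03],[28,0,0,0,0,0,-0.06],[28,0,0,0,0,0,-0.06]]}}

```text
clock: 10.7
eef_pos: [0.5404, 0.0278, 0.295]
ee_rot: [0.551, 0.834, 0.001, 0.001]
ft_force: [5.2, -0.6, 1.4]
grip_width: 0.0303
```

```bash
python3 -c "
from h import *
rep()"
```

```text
t10.70 cwdeg 74.29 j6 -0.481 tq [ 0.04  -0.842 -0.233] f [ 5.2 -0.6  1.4] pos [540.4  27.8 295. ] g 0.0303 e6 -0.349
```

>>> {"fn": "carry_out", "kwargs": {"moves": [[28,0,0,0,0,0,-0.03],[28,0,0,0,0,0,-0.06],[28,0,0,0,0,0,-0.06]]}}

```text
clock: 10.95
eef_pos: [0.5405, 0.0277, 0.295]
ee_rot: [0.526, 0.851, 0.001, 0.001]
ft_force: [5.4, 0.3, 1.1]
grip_width: 0.0302
```

```bash
python3 -c "
from h import *
rep()"
```

```text
t10.95 cwdeg 70.86 j6 -0.541 tq [ 0.054 -0.859 -0.193] f [5.4 0.3 1.1] pos [540.5  27.7 295. ] g 0.0302 e6 -0.411
```

>>> {"fn": "carry_out", "kwargs": {"moves": [[28,0,0,0,0,0,-0.03],[28,0,0,0,0,0,-0.06],[28,0,0,0,0,0,-0.06]]}}

```text
clock: 11.2
eef_pos: [0.5405, 0.0277, 0.295]
ee_rot: [0.5, 0.866, 0.001, 0.001]
ft_force: [5.4, 1.3, 0.2]
grip_width: 0.0305
```

```bash
python3 -c "
from h import *
rep()"
```

```text
t11.20 cwdeg 67.44 j6 -0.601 tq [ 0.018 -0.737 -0.246] f [5.4 1.3 0.2] pos [540.5  27.7 295. ] g 0.0305 e6 -0.453
```

>>> {"fn": "carry_out", "kwargs": {"moves": [[28,0,0,0,0,0,-0.03],[28,0,0,0,0,0,-0.06],[28,0,0,0,0,0,-0.06]]}}

```text
clock: 11.45
eef_pos: [0.5404, 0.0279, 0.295]
ee_rot: [0.474, 0.881, 0.001, 0.001]
ft_force: [7.0, 0.3, -1.3]
grip_width: 0.0299
```

```bash
python3 -c "
from h import *
rep()"
```

```text
t11.45 cwdeg 63.93 j6 -0.662 tq [-0.004 -0.87   0.106] f [ 7.   0.3 -1.3] pos [540.4  27.9 295. ] g 0.0299 e6 -0.078
```

>>> {"fn": "carry_out", "kwargs": {"moves": [[28,0,0,0,0,0,-0.06],[28,0,0,0,0,0,-0.12],[28,0,0,0,0,0,-0.18],[28,0,0,0,0,0,-0.24],[28,0,0,0,0,0,-0.24]]}}

```text
clock: 11.87
eef_pos: [0.5404, 0.0278, 0.295]
ee_rot: [0.365, 0.931, 0.001, 0.001]
ft_force: [6.2, -0.3, 0.4]
grip_width: 0.0302
```

```bash
python3 -c "
from h import *
rep()"
```

```text
t11.87 cwdeg 50.17 j6 -0.902 tq [ 0.079 -0.839 -0.16 ] f [ 6.2 -0.3  0.4] pos [540.4  27.8 295. ] g 0.0302 e6 -0.573
```

>>> {"fn": "carry_out", "kwargs": {"moves": [[28,0,0,0,0,0,-0.03],[28,0,0,0,0,0,-0.06],[28,0,0,0,0,0,-0.06]]}}

```text
clock: 12.12
eef_pos: [0.5405, 0.0278, 0.295]
ee_rot: [0.337, 0.941, 0.001, 0.001]
ft_force: [5.8, 0.9, 1.3]
grip_width: 0.03
```

```bash
python3 -c "
from h import *
rep()"
```

```text
t12.12 cwdeg 46.80 j6 -0.961 tq [ 0.073 -0.843 -0.226] f [5.8 0.9 1.3] pos [540.5  27.8 295. ] g 0.0300 e6 -0.439
```

>>> {"fn": "carry_out", "kwargs": {"moves": [[28,0,0,0,0,0,-0.03],[28,0,0,0,0,0,-0.06],[28,0,0,0,0,0,-0.06]]}}

```text
clock: 12.37
eef_pos: [0.5404, 0.0279, 0.295]
ee_rot: [0.308, 0.951, 0.001, 0.001]
ft_force: [4.8, 1.4, 1.4]
grip_width: 0.0301
```

```bash
python3 -c "
from h import *
rep()"
```

```text
t12.37 cwdeg 43.31 j6 -1.022 tq [ 0.087 -0.802  0.156] f [4.8 1.4 1.4] pos [540.4  27.9 295. ] g 0.0301 e6 -0.017
```

>>> {"fn": "carry_out", "kwargs": {"moves": [[28,0,0,0,0,0,-0.03],[28,0,0,0,0,0,-0.06],[28,0,0,0,0,0,-0.06]]}}

```text
clock: 12.62
eef_pos: [0.5404, 0.0279, 0.295]
ee_rot: [0.28, 0.96, 0.0, 0.001]
ft_force: [5.9, 0.5, -0.0]
grip_width: 0.0298
```

```bash
python3 -c "
from h import *
rep()"
```

```text
t12.62 cwdeg 39.87 j6 -1.082 tq [ 0.102 -0.819  0.104] f [ 5.9  0.5 -0. ] pos [540.4  27.9 295. ] g 0.0298 e6 -0.115
```

>>> {"fn": "carry_out", "kwargs": {"moves": [[28,0,0,0,0,0,-0.03],[28,0,0,0,0,0,-0.06],[28,0,0,0,0,0,-0.06]]}}

```text
clock: 12.87
eef_pos: [0.5404, 0.0279, 0.295]
ee_rot: [0.251, 0.968, 0.0, 0.001]
ft_force: [5.8, -0.8, 2.2]
grip_width: 0.0301
```

```bash
python3 -c "
from h import *
rep()"
```

```text
t12.87 cwdeg 36.44 j6 -1.141 tq [ 0.055 -0.846 -0.013] f [ 5.8 -0.8  2.2] pos [540.4  27.9 295. ] g 0.0301 e6 -0.182
```

Three clicks are done, spacing about 22.4°; the torque is near zero at rest 3 (36°). Next snaps should come near 22.6, 0.2 and -22.

>>> {"fn": "carry_out", "kwargs": {"moves": [[28,0,0,0,0,0,-0.06],[28,0,0,0,0,0,-0.12],[28,0,0,0,0,0,-0.18],[28,0,0,0,0,0,-0.2],[28,0,0,0,0,0,-0.2]]}}

```text
clock: 13.28
eef_pos: [0.5405, 0.0278, 0.295]
ee_rot: [0.153, 0.988, 0.0, 0.001]
ft_force: [5.7, 0.2, 0.8]
grip_width: 0.0301
```

```bash
python3 -c "
from h import *
rep()"
```

```text
t13.28 cwdeg 25.04 j6 -1.340 tq [ 0.107 -0.815 -0.242] f [5.7 0.2 0.8] pos [540.5  27.8 295. ] g 0.0301 e6 -0.381
```

>>> {"fn": "carry_out", "kwargs": {"moves": [[28,0,0,0,0,0,-0.04],[28,0,0,0,0,0,-0.08],[28,0,0,0,0,0,-0.08]]}}

```text
clock: 13.53
eef_pos: [0.5404, 0.028, 0.295]
ee_rot: [0.113, 0.994, 0.0, 0.001]
ft_force: [4.8, 0.4, 1.2]
grip_width: 0.0298
```

```bash
python3 -c "
from h import *
rep()"
```

```text
t13.53 cwdeg 20.37 j6 -1.422 tq [ 0.154 -0.851  0.127] f [4.8 0.4 1.2] pos [540.4  28.  295. ] g 0.0298 e6 -0.083
```

>>> {"fn": "carry_out", "kwargs": {"moves": [[28,0,0,0,0,0,-0.04],[28,0,0,0,0,0,-0.08],[28,0,0,0,0,0,-0.11],[28,0,0,0,0,0,-0.11]]}}

```text
clock: 13.87
eef_pos: [0.5404, 0.028, 0.295]
ee_rot: [0.058, 0.998, 0.0, 0.001]
ft_force: [6.0, 0.8, 0.5]
grip_width: 0.0303
```

```bash
python3 -c "
from h import *
rep()"
```

```text
t13.87 cwdeg 14.09 j6 -1.531 tq [ 0.083 -0.867  0.062] f [6.  0.8 0.5] pos [540.4  28.  295. ] g 0.0303 e6 -0.189
```

>>> {"fn": "carry_out", "kwargs": {"moves": [[28,0,0,0,0,0,-0.06],[28,0,0,0,0,0,-0.12],[28,0,0,0,0,0,-0.18],[28,0,0,0,0,0,-0.2],[28,0,0,0,0,0,-0.2]]}}

```text
clock: 14.28
eef_pos: [0.5405, 0.0279, 0.295]
ee_rot: [-0.041, 0.999, 0.0, 0.001]
ft_force: [6.3, -0.2, 0.7]
grip_width: 0.0302
```

```bash
python3 -c "
from h import *
rep()"
```

```text
t14.28 cwdeg 2.69 j6 -1.730 tq [ 0.123 -0.842 -0.244] f [ 6.3 -0.2  0.7] pos [540.5  27.9 295. ] g 0.0302 e6 -0.376
```

Fourth snap came as predicted (25→20). Now five and six.

>>> {"fn": "carry_out", "kwargs": {"moves": [[28,0,0,0,0,0,-0.04],[28,0,0,0,0,0,-0.08],[28,0,0,0,0,0,-0.08]]}}

```text
clock: 14.53
eef_pos: [0.5404, 0.028, 0.295]
ee_rot: [-0.082, 0.997, 0.0, 0.001]
ft_force: [5.3, 1.0, 0.8]
grip_width: 0.0299
```

```bash
python3 -c "
from h import *
rep()"
```

```text
t14.53 cwdeg -1.97 j6 -1.812 tq [ 0.045 -0.81   0.136] f [5.3 1.  0.8] pos [540.4  28.  295. ] g 0.0299 e6 -0.080
```

>>> {"fn": "carry_out", "kwargs": {"moves": [[28,0,0,0,0,0,-0.04],[28,0,0,0,0,0,-0.08],[28,0,0,0,0,0,-0.11],[28,0,0,0,0,0,-0.11]]}}

```text
clock: 14.87
eef_pos: [0.5405, 0.028, 0.295]
ee_rot: [-0.136, 0.991, 0.0, 0.001]
ft_force: [5.2, 0.5, 0.2]
grip_width: 0.03
```

```bash
python3 -c "
from h import *
rep()"
```

```text
t14.87 cwdeg -8.25 j6 -1.921 tq [ 0.033 -0.851 -0.021] f [5.2 0.5 0.2] pos [540.5  28.  295. ] g 0.0300 e6 -0.193
```

>>> {"fn": "carry_out", "kwargs": {"moves": [[28,0,0,0,0,0,-0.06],[28,0,0,0,0,0,-0.12],[28,0,0,0,0,0,-0.18],[28,0,0,0,0,0,-0.2],[28,0,0,0,0,0,-0.2]]}}

```text
clock: 15.28
eef_pos: [0.5405, 0.0279, 0.295]
ee_rot: [-0.234, 0.972, -0.0, 0.001]
ft_force: [5.4, -0.3, 1.0]
grip_width: 0.0301
```

```bash
python3 -c "
from h import *
rep()"
```

```text
t15.28 cwdeg -19.65 j6 -2.120 tq [ 0.103 -0.844 -0.276] f [ 5.4 -0.3  1. ] pos [540.5  27.9 295. ] g 0.0301 e6 -0.390
```

>>> {"fn": "carry_out", "kwargs": {"moves": [[28,0,0,0,0,0,-0.04],[28,0,0,0,0,0,-0.08],[28,0,0,0,0,0,-0.08]]}}

```text
clock: 15.53
eef_pos: [0.5404, 0.028, 0.295]
ee_rot: [-0.273, 0.962, -0.0, 0.001]
ft_force: [5.1, -0.4, 1.6]
grip_width: 0.03
```

```bash
python3 -c "
from h import *
rep()"
```

```text
t15.53 cwdeg -24.32 j6 -2.202 tq [ 0.095 -0.832  0.084] f [ 5.1 -0.4  1.6] pos [540.4  28.  295. ] g 0.0300 e6 -0.076
```

Sixth snap felt. I go on to the rest position at about -31°, release and lift off.

>>> {"fn": "carry_out", "kwargs": {"moves": [[28,0,0,0,0,0,-0.04],[28,0,0,0,0,0,-0.08],[28,0,0,0,0,0,-0.11],[28,0,0,0,0,0,-0.11]]}}

```text
clock: 15.87
eef_pos: [0.5404, 0.028, 0.295]
ee_rot: [-0.326, 0.946, -0.0, 0.001]
ft_force: [6.1, 1.1, 1.0]
grip_width: 0.0301
```

```bash
python3 -c "
from h import *
rep()"
```

```text
t15.87 cwdeg -30.60 j6 -2.311 tq [ 0.036 -0.862 -0.009] f [6.1 1.1 1. ] pos [540.4  28.  295. ] g 0.0301 e6 -0.180
```

>>> {"fn": "carry_out", "kwargs": {"moves": [[40,0,0,0,0,0,0],[55,0,0,0,0,0,0],[60,0,0,0,0,0,0],[60,0,0,0,0,0,0]]}}

```text
clock: 16.2
eef_pos: [0.5384, 0.0278, 0.2944]
ee_rot: [-0.326, 0.945, 0.0, -0.001]
ft_force: [-0.3, 0.0, 0.7]
grip_width: 0.0599
```

>>> {"fn": "carry_out", "kwargs": {"moves": [[60,0,0,-15,0,0,0],[60,0,0,-40,0,0,0],[60,0,0,-70,0,0,0],[60,0,0,-100,0,0,0],[60,0,0,-110,0,0,0]]}}

```text
clock: 16.62
eef_pos: [0.5401, 0.0277, 0.4092]
ee_rot: [-0.326, 0.945, -0.001, 0.003]
ft_force: [1.0, -0.6, -0.3]
grip_width: 0.0596
```

```bash
python3 -c "
from h import *
rep()
from station import manip
f=manip.grab_frame('top');cv2.imwrite('pics/top1.png',f['frame'][:,:,::-1])
d=cv2.absdiff(cv2.imread('pics/top0.png'),cv2.imread('pics/top1.png')).max(2)
for n,(u,v) in dict(can=(254,228),ring=(295,280),socket=(399,246),spanner=(400,180)).items(): print(n,d[v-20:v+20,u-20:u+20].mean(),d[v-20:v+20,u-20:u+20].max())"
```

```text
t16.62 cwdeg -30.63 j6 -2.312 tq [-0.031 -0.05   0.026] f [ 1.  -0.6 -0.3] pos [540.1  27.7 409.2] g 0.0596 e6 -0.002
can 2.59375 10
ring 4.474375 59
socket 32.463125 141
spanner 21.904375 143
```

View pics/top1.png

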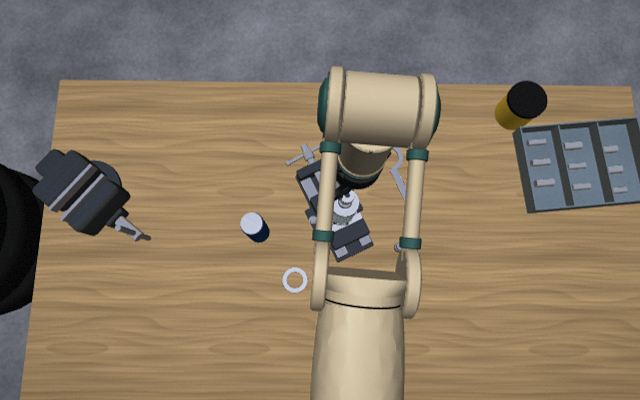

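The top view shows the gripper lifted clear of the knob. The can and ring are unchanged; the arm hides most of the socket and spanner, which it never came near.

```bash
python3 -c "
from station import manip
print(manip.finish_job())"
```

```text
the job is handed in; nothing more can be done
None
```

The adjuster was closed onto its stop, backed off six clicks and let go, and the job is handed in at about 17 s of the 72 s allowed. The hand-in gave no verdict.

- **Closing:** I turned the knob clockwise past two clicks. Within 3.4° the torque then rose from about 0 to 0.34 N m and held at 0.31 N m for a third of a second, so I took that as the closed stop. At 25 N the pads slipped before the second click, so I went on at 35 N; the highest torque I read was 0.34 N m, against the 0.6 N m limit.
- **Backing off:** I unloaded the knob, regripped at 70 N and turned it 134° anticlockwise. I felt six separate snaps, about 22.4° apart, and the torque was about 0 at the sixth rest before I released.
- **Last checks:** the gripper was open, about 115 mm above where it held the knob, with no contact force. In the top picture the can and ring had not moved. The arm hid most of the socket and hook spanner, so I could not check those two by picture, but the tool stayed above 0.23 m the whole time. I had no needle reading, so the click count rests on torque and angle alone.

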